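# Fit the antenna element into its bracket

### The arm

A 7-joint arm with a two-finger parallel gripper is mounted at the origin on the work surface. World frame = base frame: x ahead of the robot, y to its left, z up, the work surface at z = 0. Lengths are in mm, angles in rad, forces in N, time in s.
With the tool pointing down it reaches from about 400 to 875 mm from the base axis. Payload 4.4 kg.
Tool frame: the origin (TCP) lies midway between the tips of the shut fingers; the grasp point (between the pads) lies 19 mm behind it; z points along the fingers, y is the line along which they close (so a half turn about z gives the same grasp; the last joint's range is limited). The gripper opens to 85 mm and grips with 20 to 120 N. Pads are 22 mm wide; open, the fingers measure 114 mm over their backs; the gripper's body (76 mm by 85 mm) begins 54 mm behind the grasp point. The pads swing forward as they close: fully open they stand 13 mm farther back than shut.
Start: joints at [-1.261, 0.628, 0.038, 1.517, -0.027, 0.996, -0.02], TCP at [238.537, 604.664, 191.713] pointing down, gripper open.
Joint ranges: [-3.06, 3.06], [-0.37, 2.12], [-1.25, 1.32], [0.18, 2.47], [-1.1, 4.24], [0.23, 1.98], [-2.94, 2.94]. Speed limits (rad/s): [2.57, 2.57, 3.14, 3.14, 3.14, 3.14, 3.14].

### API

Orientations are given as [roll, pitch, yaw] about the fixed x, y, z axes, in that order (R = Rz(yaw) Ry(pitch) Rx(roll)).
In Python, from cell import read_state, get_image, finish_job gives the robot as it stands.
- The arm moves only by the tool send_rows, never from a script. Its argument "series" is a list of rows, each an object of numbers: "ax", "ay", "az": the turn, a rotation vector about the tool's x, y, z in rad; "dx", "dy", "dz": the shift along the tool's x, y, z in cm; "hand": the closure, from 0 (fully open) to 1 (shut). In form: [{"ax": .., "ay": .., "az": .., "dx": .., "dy": .., "dz": .., "hand": ..}, ...]. A call has 1 to 10 rows; each row is the pose to reach, as a shift and turn from the pose commanded when the call began, along the tool's axes at that moment; what a row does not reach only later rows make up. A row lasts 1/10 s, in which the tool goes at most 50 mm and 8.59 degrees, less where a joint would pass 70% of its speed; a pose out of reach is approached as far as the arm can. A call with a gripper value outside its range is refused whole. The fingers move at their own pace and stop on an object; the grip force is fixed at half the most. Time passes only in rows, so rows that repeat a pose let the fingers close. It gives the time, the measured TCP pose, the force, the opening and the grip force at its end, in the units of the state.
- read_state(): the state, without advancing time (a new reading comes with each control period).
- get_image(name): name is "scene" or "side" or "wrist"; returns a dict with "pixels" (384x512x3 uint8, red, green, blue), "mtx" (3x3 intrinsics, pixels), "R" (3x3) and "t" (3): a world point X has camera coordinates R X + t. Camera axes: x right, y down, z forward; pixel columns grow to the right and rows downward; lengths in mm; the calibration is good to about 2 mm. A picture is of the moment at which its call begins. There is no depth.
- finish_job(): hands the job in; it is judged then, once.
The state is a dict: "clock": time; "qpos": joint angles; "qd": joint speeds; "tau": joint torques, N m; "eef_pos": TCP position; "tool_rot": TCP orientation; "force": force on the tool from outside, world axes, zero at the start; "torque": the same for the moment, N m; "width": finger opening in mm; "gripper_force": force on a finger pad.
Only numpy, scipy, OpenCV 4.12 (cv2) and the standard library are available. Lean on these libraries where they do the work, as an engineer would, in place of code of your own. Each camera call takes 0.05 s, during which the arm holds its last target. There are 200 camera calls.

### The job

Draw the antenna element out of its storage sleeve, lay it flat on the table clear of the sleeve and let go of it. Then take it up again and push its rod through both eyelets of the antenna bracket, from the side with the grey ledge, until the end of the grip is fully home against the first plate, and let go. Leave the screwdriver, the wrench and the screw jar where they are.

Things in the scene. Friction and masses are not known exactly. Their poses are not given: they have to be found in the camera images.
- element: Antenna element, 120 g: black plastic grip 60 long, 22 x 22 square, thin grey bands; straight bare steel rod 8 diameter sticks 85 out of the middle of one end, last 6 tapering to 3. Origin on the rod's axis at the shoulder where the rod leaves the grip; x points to the tip; grip spans x = -60..0. Centre of mass in the grip: laid on the table it rests on the grip, rod level, axis 11 high.
- element_tip (a point): the tip of the rod, on its axis, 85 from the shoulder
- element_tail (a point): the far end of the grip, on the axis, 60 behind the shoulder
- sleeve: Storage sleeve, fixed: square aluminium tunnel 93 long, 34 wide, 32 high, walls 3, closed at the back; its floor is the table; two small screw tabs beside it. Origin on the table under its middle, x points out of the mouth (x = 46.5). At the start the element lies inside along x, shoulder 25 inside the mouth: only the last 60 of the rod sticks out.
- sleeve_mouth (a point): centre of the element's axis at the mouth, 11 above the table
- bracket: Antenna bracket, fixed: steel foot 110 (x) x 70 x 8, two upright plates 50 wide, 6 thick, 88 high, each with a 12 diameter eyelet centred 60 above the table. Origin on the table under the entry face of the first plate (x = 0..6); second plate x = 40..46. Rod enters along +x. Grey ledge x = -45..0, 14 wide, top 47.5 high, carries the grip when home (it drops 1.5 there).
- eyelet1 (a point): centre of the first eyelet, on the first plate's entry face, 60 above the table; x axis along the insertion direction
- eyelet2 (a point): centre of the second eyelet, on its entry face, 40 behind the first
- screwdriver: screwdriver lying along x ahead of the robot, 170 long; leave it alone
- jar: small clear screw jar with white cap, 44 diameter, 50 high, beside the bracket; leave it alone
- wrench: steel wrench, 130 long, lying flat beside the sleeve; leave it alone

How it is judged (in metres and radians):
On the way, in this order (a step that is already met when the one before it is completed fails the run):
1. the element lies flat on the table, clear of the sleeve and let go ((horizontal distance between element and sleeve above 0.1055 m or y of element_tail in the frame of sleeve above 0.03 m or y of element_tail in the frame of sleeve below -0.03 m) and height (world z) of element below 0.015 m and angle between element's own x axis and vertical between 1.5 and 1.64 rad and contact force between element and the fingers below 0.05 N and linear speed of element below 0.02 m/s), for 0.2 s.
2. the rod's tip is through the first eyelet (x of element_tip in the frame of bracket above 0.008 m and y of element_tip in the frame of bracket between -0.008 and 0.008 m and z of element_tip in the frame of bracket between 0.052 and 0.068 m), for 0.05 s.
At the end, for the whole second after the job is handed in: The rod passes through both eyelets from the ledge side, the end of the grip within 4 mm of the first plate, on the eyelets' axis within 4 mm and 0.08 rad, at rest and let go (x of element in the frame of bracket between -0.004 and 0.003 m and y of element in the frame of bracket between -0.004 and 0.004 m and z of element in the frame of bracket between 0.056 and 0.064 m and x of element_tip in the frame of bracket above 0.079 m and angle between the x axis of element and the x axis of bracket, either way round below 0.08 rad and contact force between element and the fingers below 0.05 N and linear speed of element below 0.01 m/s); the robot touches nothing.
It fails at once if the screwdriver, the wrench or the jar pushed more than 30 mm from its place (distance of any of screwdriver, jar, wrench from where it was at the start of the episode above 0.03 m).
It also fails if it takes over 54 s, if anything falls off the work surface, if the arm or the gripper's body presses on something with over 40 N, if the wrist force passes 120 N, or if a joint passes its speed limit or range.

## Working session

There is one attempt and no reset: what is moved stays moved. The work goes in short steps, Python scripts to look and compute and a tool call to move; the robot and the scene stay as the last step left them, time stands still between calls to the robot, and variables do not carry over. Pictures are saved under pics/ and viewed, at most 10 in all, crops included, and the job is handed in when it is done.

Besides the shell and the picture viewer there is one more tool, called in YAML: its name, and indented under it one key for each argument. send_rows: Moves the arm, as the interface text tells. Its arguments: {"type":"object","properties":{"series":{"type":"array","items":{"type":"object","properties":{"ax":{"type":"number"},"ay":{"type":"number"},"az":{"type":"number"},"dx":{"type":"number"},"dy":{"type":"number"},"dz":{"type":"number"},"hand":{"type":"number"}}}}},"required":["series"]}

```bash
mkdir -p pics; ls; python3 - <<'E'
from cell import *
import cv2,numpy as np,pickle
s=read_state();print(s)
d={}
for n in("scene","side"):
    g=get_image(n);d[n]=g;print(n,g["mtx"],g["R"],g["t"])
pickle.dump(d,open("a.pkl","wb"))
for n in d: cv2.imwrite(f"pics/{n}1.png",d[n]["pixels"][:,:,::-1])
E
```

```text
pics
{'clock': 0.0, 'qpos': array([-1.26081495,  0.62934372,  0.03841469,  1.51833331, -0.02700592,
        0.99630773, -0.02001369]), 'qd': array([-0.00080892,  0.00099581, -0.00144144, -0.00237307, -0.00035117,
        0.00027459, -0.00098589]), 'tau': array([ 3.94287918e-04, -5.63410378e+01,  1.22645214e+00, -1.93439037e+01,
        1.10188918e-02,  1.06129205e-02,  1.55254710e-06]), 'eef_pos': array([238.25464963, 604.02511884, 190.8013106 ]), 'tool_rot': array([-3.13971752e+00,  3.02257243e-06,  2.76581721e+00]), 'force': array([-0.81948405,  0.36650309,  0.93056553]), 'torque': array([0.00039919, 0.00676603, 0.00658021]), 'gripper_force': 0.0, 'width': 85.53921824869875}
scene [[362.3953773    0.         259.32682188]
 [  0.         362.3953773  194.09531289]
 [  0.           0.           1.        ]] [[ 0.28217301  0.95936184 -0.00180246]
 [ 0.66857757 -0.1979926  -0.7168005 ]
 [-0.68802793  0.20105667 -0.69727598]] [-127.01647281 -322.25076316 1175.72956474]
side [[425.25232405   0.         260.29347709]
 [  0.         425.25232405 191.14791372]
 [  0.           0.           1.        ]] [[-0.92753908 -0.3737238  -0.00132806]
 [-0.2358604   0.58812721 -0.77361247]
 [ 0.28989846 -0.71724257 -0.63365762]] [504.49784027 182.55107412 715.8638314 ]
```

View pics/scene1.png

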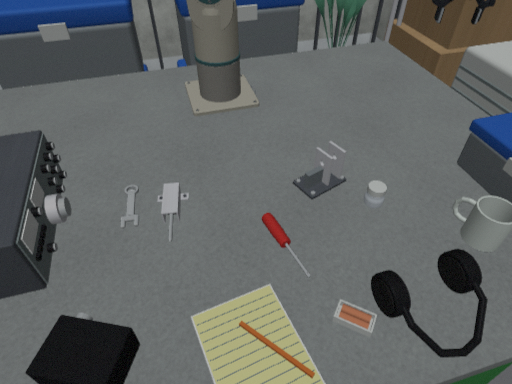

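View pics/side1.png

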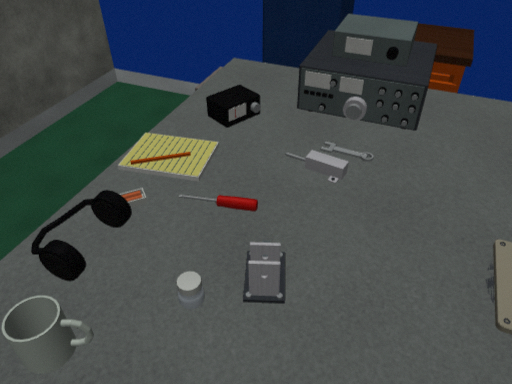

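Scene view: the sleeve is near (171,198) with its rod tip at (170,240), the bracket at (320,183), the wrench at (130,207), the jar at (376,191) and the screwdriver at (285,243). Side view: the sleeve is at (327,165), its rod tip at (286,155), and the bracket at (265,275).

```bash
cat > h.py <<'E'
import numpy as np,cv2
def ray(g,u,v,z):
    R,t,K=g["R"],g["t"],g["mtx"]
    C=-R.T@t; d=R.T@np.linalg.inv(K)@np.array([u,v,1.]); return C+d*(z-C[2])/d[2]
def proj(g,X):
    p=g["mtx"]@(g["R"]@np.asarray(X,float)+g["t"]); return p[:2]/p[2]
E
python3 - <<'E'
import pickle,cv2,numpy as np
from h import *
d=pickle.load(open("a.pkl","rb"))
T=[]
for n,x,y in(("scene",145,175),("scene",285,135),("side",275,140),("side",230,235)):
    c=d[n]["pixels"][y:y+75,x:x+75 if 0 else x+100][:, :, ::-1]
    T.append(cv2.resize(c,(400,300),interpolation=cv2.INTER_CUBIC))
cv2.imwrite("pics/t.png",np.vstack([np.hstack(T[:2]),np.hstack(T[2:])]))
a,b=d["scene"],d["side"]
print("tip",ray(a,170,240,11),ray(b,286,154,11))
print("slv",ray(a,171,185,32),ray(b,327,160,32))
print("brk",ray(a,320,183,8),ray(b,265,285,8))
E
```

```text
tip [ 566.77525907 -222.70023945   11.        ] [ 566.14779821 -222.22297428   11.        ]
slv [ 425.96154792 -201.13008551   32.        ] [ 461.31125117 -204.88454973   32.        ]
brk [491.98954698 137.67038464   8.        ] [469.68483658 162.56079803   8.        ]
```

View pics/t.png

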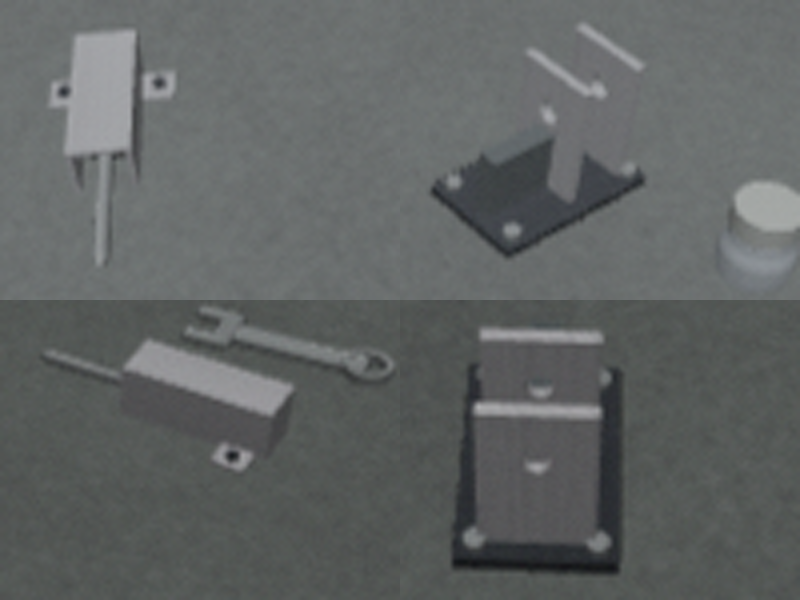

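```bash
python3 - <<'E'
import pickle
from h import *
d=pickle.load(open("a.pkl","rb"));a,b=d["scene"],d["side"]
np.set_printoptions(precision=1,suppress=True)
def S(p,z): return ray(a,145+p[0]/4,175+p[1]/4,z)[:2]
def S2(p,z): return ray(a,285+(p[0]-400)/4,135+p[1]/4,z)[:2]
def D(p,z): return ray(b,275+p[0]/4,140+(p[1]-300)/4,z)[:2]
def D2(p,z): return ray(b,230+(p[0]-400)/4,235+(p[1]-300)/4,z)[:2]
print("sleeve scene",*[S(p,32) for p in((75,33),(137,31),(131,154),(66,154))])
print("sleeve side",*[D(p,32) for p in((148,341),(293,386),(270,415),(122,375))])
print("tip",S((101,262),11),D((45,355),11)); print("tabs",S((64,92),2),S((160,84),2),D((232,456),2))
print("plates scene",*[S2(p,88) for p in((528,52),(590,95),(580,25),(643,68))])
print("plates side",*[D2(p,88) for p in((472,409),(602,409),(481,335),(602,335))])
print("foot scene",*[S2(p,8) for p in((433,190),(510,254),(645,181))])
print("foot side",*[D2(p,8) for p in((453,566),(618,570),(621,370),(470,367))])
print("jar",S2((770,200),50),"wrench",D((200,330),3),D((375,365),3))
E
```

```text
sleeve scene [ 415.4 -216.3] [ 423.7 -182.2] [ 518.4 -197.6] [ 508.8 -230.2]
sleeve side [ 504.7 -230.6] [ 414.7 -217.2] [ 420.3 -184.8] [ 508.6 -191.3]
tip [ 568.2 -222.4] [ 565.9 -223.5]
tabs [ 429.6 -229.4] [ 438.7 -175.6] [ 437.4 -179.5]
plates scene [459.1 134.5] [505.  151.9] [443.7 173.6] [491.2 190.6]
plates side [487.9 190.1] [440.7 171.2] [500.1 152.3] [454.2 133.9]
foot scene [472.3  77.5] [535.3 100.7] [500.8 201.7]
foot side [490.7 207.6] [426.6 184. ] [462.2  78.9] [527.9 103.2]
jar [574.8 232.7] wrench [ 488.3 -297.1] [ 379.  -299.4]
```

Fixes from both views agree to about 5 mm. The sleeve is centred near (465,-207) with yaw about -0.15, and its rod tip is at (567,-223). The bracket's first plate is at about (480,143) with an insertion yaw of about 1.915. I'm moving over the rod now.

send_rows:
  series:
    - {"dx":-58.3,"dy":-65.4,"dz":2,"az":2.916,"hand":0}
    - {"dx":-58.3,"dy":-65.4,"dz":2,"az":2.916,"hand":0}
    - {"dx":-58.3,"dy":-65.4,"dz":2,"az":2.916,"hand":0}
    - {"dx":-58.3,"dy":-65.4,"dz":2,"az":2.916,"hand":0}
    - {"dx":-58.3,"dy":-65.4,"dz":2,"az":2.916,"hand":0}
    - {"dx":-58.3,"dy":-65.4,"dz":2,"az":2.916,"hand":0}
    - {"dx":-58.3,"dy":-65.4,"dz":2,"az":2.916,"hand":0}
    - {"dx":-58.3,"dy":-65.4,"dz":2,"az":2.916,"hand":0}
    - {"dx":-58.3,"dy":-65.4,"dz":2,"az":2.916,"hand":0}
    - {"dx":-58.3,"dy":-65.4,"dz":2,"az":2.916,"hand":0}

```text
invalid input at $.series[0]: expected keys ax, ay, az, dx, dy, dz, hand
```

```bash
cat >> h.py <<'E'
from scipy.spatial.transform import Rotation as Ro
def go(target,yaw):
    "shift (cm) and turn from the measured pose to target (mm) with the tool pointing down"
    from cell import read_state
    s=read_state(); R0=Ro.from_euler("xyz",s["tool_rot"]); R1=Ro.from_euler("xyz",[np.pi,0,yaw])
    print("t",round(s["clock"],2),"pos",s["eef_pos"].round(1),"rot",s["tool_rot"].round(3),"F",s["force"].round(1),"w",round(s["width"],1),"gf",round(s["gripper_force"],1))
    print("d cm",(R0.inv().apply(np.array(target)-s["eef_pos"])/10).round(2),"a",(R0.inv()*R1).as_rotvec().round(3))
E
python3 -c "
from h import *
go([540,-219,140],-.15)"
```

```text
t 0.1 pos [238.3 604.1 190.9] rot [-3.14   0.     2.766] F [-0.4 -0.5 -0.4] w 85.5 gf 0.0
d cm [-58.27 -65.48   5.2 ] a [-0.     0.003  2.916]
```

send_rows:
  series:
    - {"ax":0,"ay":0,"az":2.916,"dx":-58.3,"dy":-65.4,"dz":2,"hand":0}
    - {"ax":0,"ay":0,"az":2.916,"dx":-58.3,"dy":-65.4,"dz":2,"hand":0}
    - {"ax":0,"ay":0,"az":2.916,"dx":-58.3,"dy":-65.4,"dz":2,"hand":0}
    - {"ax":0,"ay":0,"az":2.916,"dx":-58.3,"dy":-65.4,"dz":2,"hand":0}
    - {"ax":0,"ay":0,"az":2.916,"dx":-58.3,"dy":-65.4,"dz":2,"hand":0}
    - {"ax":0,"ay":0,"az":2.916,"dx":-58.3,"dy":-65.4,"dz":2,"hand":0}
    - {"ax":0,"ay":0,"az":2.916,"dx":-58.3,"dy":-65.4,"dz":2,"hand":0}
    - {"ax":0,"ay":0,"az":2.916,"dx":-58.3,"dy":-65.4,"dz":2,"hand":0}
    - {"ax":0,"ay":0,"az":2.916,"dx":-58.3,"dy":-65.4,"dz":2,"hand":0}
    - {"ax":0,"ay":0,"az":2.916,"dx":-58.3,"dy":-65.4,"dz":2,"hand":0}

```text
clock: 1.1
eef_pos: [411.2, 133.7, 180.3]
tool_rot: [3.142, -0.0, 1.26]
force: [2.1, -0.1, 0.5]
width: 85.2
gripper_force: 0.0
```

```bash
python3 -c "
from h import *
go([540,-219,140],-.15)"
```

```text
t 1.1 pos [411.2 133.7 180.3] rot [ 3.142 -0.     1.26 ] F [ 2.1 -0.1  0.5] w 85.2 gf 0.0
d cm [-29.65  23.05   4.02] a [-0.   -0.    1.41]
```

send_rows:
  series:
    - {"ax":0,"ay":0,"az":1.41,"dx":-29.6,"dy":23.0,"dz":4,"hand":0}
    - {"ax":0,"ay":0,"az":1.41,"dx":-29.6,"dy":23.0,"dz":4,"hand":0}
    - {"ax":0,"ay":0,"az":1.41,"dx":-29.6,"dy":23.0,"dz":4,"hand":0}
    - {"ax":0,"ay":0,"az":1.41,"dx":-29.6,"dy":23.0,"dz":4,"hand":0}
    - {"ax":0,"ay":0,"az":1.41,"dx":-29.6,"dy":23.0,"dz":4,"hand":0}
    - {"ax":0,"ay":0,"az":1.41,"dx":-29.6,"dy":23.0,"dz":4,"hand":0}
    - {"ax":0,"ay":0,"az":1.41,"dx":-29.6,"dy":23.0,"dz":4,"hand":0}
    - {"ax":0,"ay":0,"az":1.41,"dx":-29.6,"dy":23.0,"dz":4,"hand":0}
    - {"ax":0,"ay":0,"az":1.41,"dx":-29.6,"dy":23.0,"dz":4,"hand":0}
    - {"ax":0,"ay":0,"az":1.41,"dx":-29.6,"dy":23.0,"dz":4,"hand":0}

```text
clock: 2.1
eef_pos: [541.0, -217.2, 139.4]
tool_rot: [3.141, 0.002, -0.151]
force: [0.2, 1.1, -0.7]
width: 85.3
gripper_force: 0.0
```

```bash
python3 - <<'E'
from h import *
from cell import get_image
import pickle
go([540,-219,140],-.15)
g=get_image("wrist");pickle.dump(g,open("w.pkl","wb"));cv2.imwrite("pics/w1.png",g["pixels"][:,:,::-1])
E
```

```text
t 2.1 pos [ 541.  -217.2  139.4] rot [ 3.141e+00  2.000e-03 -1.510e-01] F [ 0.2  1.1 -0.7] w 85.3 gf 0.0
d cm [-0.07  0.19 -0.06] a [ 0.001  0.002 -0.001]
```

View pics/w1.png

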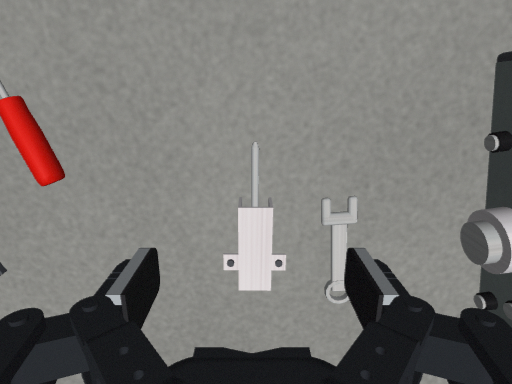

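Wrist view: the rod runs from its tip at (255,143) to the sleeve mouth at (255,206). The sleeve top spans x 239–272, and the wrench jaw's nearest edge is at (322,200).

```bash
python3 - <<'E'
from h import *
import pickle
g=pickle.load(open("w.pkl","rb"))
im=g["pixels"].astype(int)
r=im[:,:,0]
for v in (150,165,180,195):
    row=r[v,235:276]; m=np.where(np.abs(row-np.median(row))>18)[0]+235; print(v,m)
    if len(m): print(ray(g,m.mean(),v,11))
print("tip",ray(g,255,143,11),"mouth",ray(g,255.5,208,32),"back",ray(g,255,290,32), "wrench",ray(g,322,205,3))
print("camC",-g["R"].T@g["t"])
E
```

```text
150 [251 253 254 255 256 257]
[ 560.51179012 -222.36104738   11.        ]
165 [251 253 254 255 256 257]
[ 545.62382725 -220.14918719   11.        ]
180 [251 253 254 255 256 257]
[ 530.29944169 -217.87248898   11.        ]
195 [251 253 254 255 256 257]
[ 514.51915821 -215.52805937   11.        ]
tip [ 567.21832227 -224.01430165   11.        ] mouth [ 508.1322274  -215.56486961   32.        ] back [ 416.89543633 -201.57929812   32.        ] wrench [ 490.11301586 -284.5877509     3.        ]
camC [ 616.52555759 -228.37158883  321.79391667]
```

send_rows:
  series:
    - {"ax":0,"ay":0,"az":0,"dx":-0.36,"dy":0.3,"dz":4,"hand":0.4}
    - {"ax":0,"ay":0,"az":0,"dx":-0.36,"dy":0.3,"dz":8,"hand":0.4}
    - {"ax":0,"ay":0,"az":0,"dx":-0.36,"dy":0.3,"dz":11,"hand":0.4}
    - {"ax":0,"ay":0,"az":0,"dx":-0.36,"dy":0.3,"dz":12.5,"hand":0.4}
    - {"ax":0,"ay":0,"az":0,"dx":-0.36,"dy":0.3,"dz":13.4,"hand":0.4}
    - {"ax":0,"ay":0,"az":0,"dx":-0.36,"dy":0.3,"dz":13.5,"hand":0.4}

```text
clock: 2.75
eef_pos: [537.5, -218.4, 5.0]
tool_rot: [-3.141, 0.0, -0.144]
force: [-0.0, -0.4, 0.4]
width: 51.6
gripper_force: 0.0
```

send_rows:
  series:
    - {"ax":0,"ay":0,"az":0,"dx":0,"dy":0,"dz":0,"hand":0.8}
    - {"ax":0,"ay":0,"az":0,"dx":0,"dy":0,"dz":0,"hand":1}
    - {"ax":0,"ay":0,"az":0,"dx":0,"dy":0,"dz":0,"hand":1}
    - {"ax":0,"ay":0,"az":0,"dx":0,"dy":0,"dz":0,"hand":1}
    - {"ax":0,"ay":0,"az":0,"dx":0,"dy":0,"dz":0,"hand":1}
    - {"ax":0,"ay":0,"az":0,"dx":0,"dy":0,"dz":0,"hand":1}
    - {"ax":0,"ay":0,"az":0,"dx":0,"dy":0,"dz":0,"hand":1}
    - {"ax":0,"ay":0,"az":0,"dx":0,"dy":0,"dz":0,"hand":1}

```text
clock: 3.55
eef_pos: [537.5, -218.4, 5.3]
tool_rot: [3.142, 0.0, -0.144]
force: [-0.3, -0.6, 0.1]
width: -0.1
gripper_force: 0.0
```

The fingers shut on nothing, so I'm looking.

```bash
python3 - <<'E'
from h import *
from cell import get_image
T=[]
for n,x,y in(("side",236,110),("wrist",180,210)):
    g=get_image(n);k=np.ascontiguousarray(g["pixels"][:,:,::-1]); print(n,proj(g,[537,-219.6,11]))
    T.append(cv2.resize(k[y:y+150,x:x+100] if n=="side" else k[y:y+150,x:x+150][:, :],(400,600) if n=="side" else (400,400),interpolation=cv2.INTER_CUBIC))
T[1]=cv2.copyMakeBorder(T[1],0,200,0,0,cv2.BORDER_CONSTANT)
cv2.imwrite("pics/c2.png",np.hstack(T))
E
```

```text
side [297.10066867 157.1267345 ]
wrist [254.38097506 223.87495737]
```

View pics/c2.png

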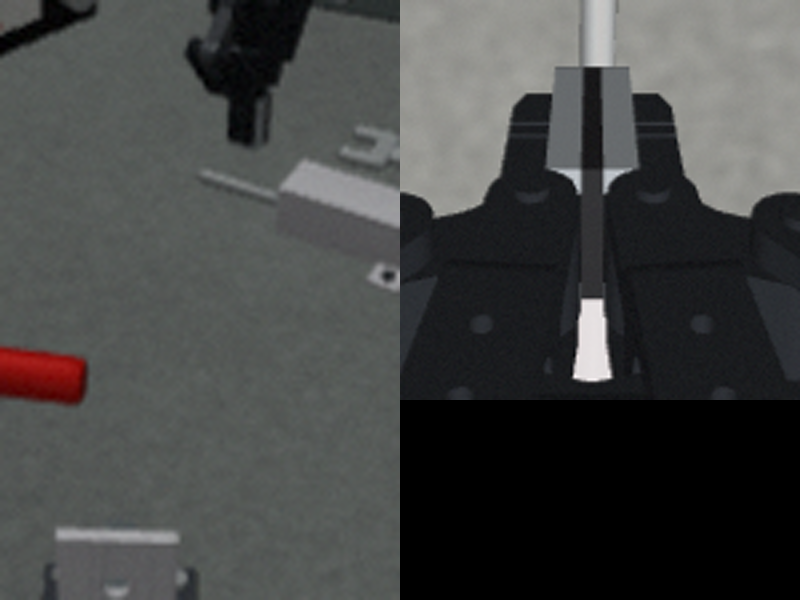

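Side tile: the fingertips end at side pixel (298,145), while the untouched rod is at about (297,157). Wrist tile: the rod shows beyond the pads. The real tips therefore look higher than reported, so I'll triangulate them.

```bash
python3 - <<'E'
from h import *
from cell import get_image
T=[]
G={n:get_image(n) for n in("scene","side")}
for n in G:
    g=G[n];p=proj(g,[537.5,-218.4,5]);print(n,p)
    x,y=int(p[0])-50,int(p[1])-50
    print("origin",x,y)
    T.append(cv2.resize(np.ascontiguousarray(g["pixels"][y:y+75,x:x+100,::-1]),(400,300),interpolation=cv2.INTER_CUBIC))
cv2.imwrite("pics/c3.png",np.hstack(T))
import pickle;pickle.dump(G,open("b.pkl","wb"))
E
```

```text
scene [170.99605265 230.7722579 ]
origin 120 180
side [296.61475772 159.39842693]
origin 246 109
```

View pics/c3.png

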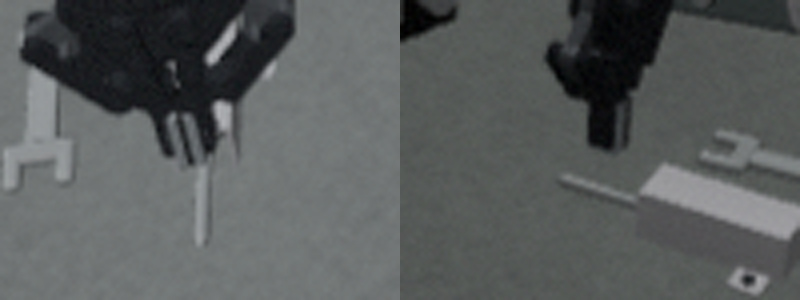

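Scene tile: the tips end at about (166,219.5). Side tile: about (298,146.5). In both the rod is clear below them.

```bash
python3 - <<'E'
from h import *
import pickle
G=pickle.load(open("b.pkl","rb"))
P=[g["mtx"]@np.c_[g["R"],g["t"]] for g in(G["scene"],G["side"])]
def tri(a,b):
    X=cv2.triangulatePoints(P[0],P[1],np.array(a,float),np.array(b,float))[:,0]; return (X/X[3])[:3]
print(tri((166.2,219.5),(298,146.5)), "check rod tip",tri((170.2,240.5),(286.5,154)))
from cell import read_state
s=read_state();print(s["eef_pos"],s["qpos"],s["force"])
E
```

```text
[ 536.89974321 -221.68879205   40.35268855] check rod tip [ 565.87262651 -223.26124606    9.76427584]
[ 537.44652305 -218.39788589    5.23896769] [-0.03263776  0.88761124  0.61474591  1.86496126 -0.81618174  0.6610278
 -0.62998295] [-0.08043467 -0.0497224  -0.63168762]
```

The fingertips are really at z ≈ 40, where 5 is reported. That is a tool-length discrepancy of about 35 mm, and the rod-tip check point triangulates correctly. I'll reopen and go down stepwise, watching the force.

send_rows:
  series:
    - {"ax":0,"ay":0,"az":0,"dx":0,"dy":0,"dz":0,"hand":0.5}
    - {"ax":0,"ay":0,"az":0,"dx":0,"dy":0.1,"dz":0,"hand":0.5}
    - {"ax":0,"ay":0,"az":0,"dx":0,"dy":0.1,"dz":0,"hand":0.5}
    - {"ax":0,"ay":0,"az":0,"dx":0,"dy":0.1,"dz":0,"hand":0.5}
    - {"ax":0,"ay":0,"az":0,"dx":0,"dy":0.1,"dz":0.8,"hand":0.5}
    - {"ax":0,"ay":0,"az":0,"dx":0,"dy":0.1,"dz":1.6,"hand":0.5}
    - {"ax":0,"ay":0,"az":0,"dx":0,"dy":0.1,"dz":2.2,"hand":0.5}
    - {"ax":0,"ay":0,"az":0,"dx":0,"dy":0.1,"dz":2.7,"hand":0.5}
    - {"ax":0,"ay":0,"az":0,"dx":0,"dy":0.1,"dz":2.9,"hand":0.5}

```text
clock: 4.65
eef_pos: [536.9, -219.1, -24.6]
tool_rot: [-3.141, 0.001, -0.144]
force: [-0.4, 0.9, 0.4]
width: 42.8
gripper_force: 0.0
```

send_rows:
  series:
    - {"ax":0,"ay":0,"az":0,"dx":0,"dy":0,"dz":0.1,"hand":0.8}
    - {"ax":0,"ay":0,"az":0,"dx":0,"dy":0,"dz":0.1,"hand":1}
    - {"ax":0,"ay":0,"az":0,"dx":0,"dy":0,"dz":0.1,"hand":1}
    - {"ax":0,"ay":0,"az":0,"dx":0,"dy":0,"dz":0.1,"hand":1}
    - {"ax":0,"ay":0,"az":0,"dx":0,"dy":0,"dz":0.1,"hand":1}
    - {"ax":0,"ay":0,"az":0,"dx":0,"dy":0,"dz":0.1,"hand":1}
    - {"ax":0,"ay":0,"az":0,"dx":0,"dy":0,"dz":0.1,"hand":1}

```text
clock: 5.35
eef_pos: [537.5, -219.5, -24.6]
tool_rot: [3.141, -0.0, -0.144]
force: [0.2, -0.5, 0.1]
width: -0.0
gripper_force: 0.2
```

send_rows:
  series:
    - {"ax":0,"ay":0,"az":0,"dx":0,"dy":0,"dz":0,"hand":0.7}
    - {"ax":0,"ay":0,"az":0,"dx":0,"dy":0,"dz":0,"hand":0.7}
    - {"ax":0,"ay":0,"az":0,"dx":0,"dy":0,"dz":0,"hand":0.7}
    - {"ax":0,"ay":0,"az":0,"dx":0,"dy":0,"dz":0.2,"hand":0.7}
    - {"ax":0,"ay":0,"az":0,"dx":0,"dy":0,"dz":0.4,"hand":0.7}
    - {"ax":0,"ay":0,"az":0,"dx":0,"dy":0,"dz":0.6,"hand":0.7}
    - {"ax":0,"ay":0,"az":0,"dx":0,"dy":0,"dz":0.6,"hand":0.7}

```text
clock: 6.05
eef_pos: [537.1, -219.2, -31.1]
tool_rot: [-3.141, 0.001, -0.144]
force: [0.3, 0.3, 0.1]
width: 25.8
gripper_force: 0.0
```

```bash
python3 - <<'E'
from h import *
from cell import get_image
go([537,-219.6,-30],-.149)
T=[]
G={n:get_image(n) for n in("scene","side")}
for n in G:
    g=G[n];p=proj(g,[537.5,-218.4,5])
    x,y=int(p[0])-50,int(p[1])-45
    print("origin",x,y)
    T.append(cv2.resize(np.ascontiguousarray(g["pixels"][y:y+75,x:x+100,::-1]),(400,300),interpolation=cv2.INTER_CUBIC))
cv2.imwrite("pics/c4.png",np.hstack(T))
import pickle;pickle.dump(G,open("b.pkl","wb"))
E
```

```text
t 6.05 pos [ 537.1 -219.2  -31.1] rot [-3.141e+00  1.000e-03 -1.440e-01] F [0.3 0.3 0.1] w 25.8 gf 0.0
d cm [-0.    0.04 -0.11] a [-0.     0.001  0.005]
origin 120 185
origin 246 114
```

View pics/c4.png

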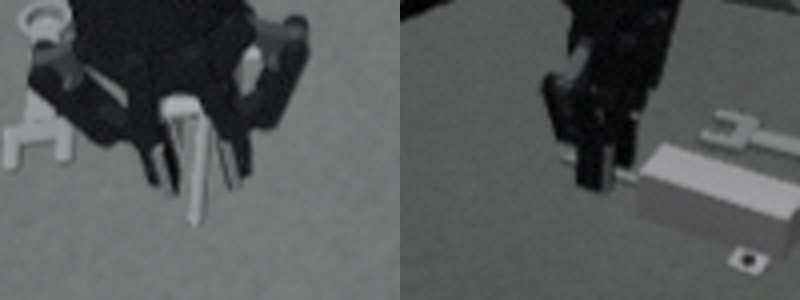

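The fingers now straddle the rod: scene tips are at about (160,233) and (179,232), and the side view's near tip is at (295,161). I'm closing.

send_rows:
  series:
    - {"ax":0,"ay":0,"az":0,"dx":0,"dy":0,"dz":0,"hand":0.9}
    - {"ax":0,"ay":0,"az":0,"dx":0,"dy":0,"dz":0,"hand":1}
    - {"ax":0,"ay":0,"az":0,"dx":0,"dy":0,"dz":0,"hand":1}
    - {"ax":0,"ay":0,"az":0,"dx":0,"dy":0,"dz":0,"hand":1}
    - {"ax":0,"ay":0,"az":0,"dx":0,"dy":0,"dz":0,"hand":1}
    - {"ax":0,"ay":0,"az":0,"dx":0,"dy":0,"dz":0,"hand":1}

```text
clock: 6.75
eef_pos: [537.4, -219.3, -30.7]
tool_rot: [-3.141, -0.0, -0.144]
force: [0.1, 2.0, 0.6]
width: 4.9
gripper_force: 58.7
```

```bash
python3 - <<'E'
from h import *
import pickle
G=pickle.load(open("b.pkl","rb"))
P=[g["mtx"]@np.c_[g["R"],g["t"]] for g in(G["scene"],G["side"])]
X=cv2.triangulatePoints(P[0],P[1],np.array((178.7,231.7)),np.array((294.7,161.5)))[:,0]; print(X[:3]/X[3])
go([537,-219.6,-30],-.149)
E
```

```text
[ 540.21727651 -205.43945417    4.57043166]
t 6.75 pos [ 537.4 -219.3  -30.7] rot [-3.141 -0.    -0.144] F [0.1 2.  0.6] w 4.9 gf 58.7
d cm [-0.03  0.04 -0.07] a [-0.    -0.     0.005]
```

Contact, but at width 4.9 it has only caught the top of the rod. I'm reopening and going 8 mm lower.

send_rows:
  series:
    - {"ax":0,"ay":0,"az":0,"dx":0,"dy":0,"dz":0,"hand":0.75}
    - {"ax":0,"ay":0,"az":0,"dx":0,"dy":0,"dz":0,"hand":0.75}
    - {"ax":0,"ay":0,"az":0,"dx":0,"dy":0,"dz":0.2,"hand":0.75}
    - {"ax":0,"ay":0,"az":0,"dx":0,"dy":0,"dz":0.4,"hand":0.75}
    - {"ax":0,"ay":0,"az":0,"dx":0,"dy":0,"dz":0.6,"hand":0.75}
    - {"ax":0,"ay":0,"az":0,"dx":0,"dy":0,"dz":0.8,"hand":0.75}
    - {"ax":0,"ay":0,"az":0,"dx":0,"dy":0,"dz":0.8,"hand":0.75}

```text
clock: 7.45
eef_pos: [537.1, -219.2, -39.1]
tool_rot: [-3.141, 0.001, -0.144]
force: [1.2, -0.4, -0.2]
width: 21.3
gripper_force: 0.0
```

send_rows:
  series:
    - {"ax":0,"ay":0,"az":0,"dx":0,"dy":0,"dz":0,"hand":0.9}
    - {"ax":0,"ay":0,"az":0,"dx":0,"dy":0,"dz":0,"hand":1}
    - {"ax":0,"ay":0,"az":0,"dx":0,"dy":0,"dz":0,"hand":1}
    - {"ax":0,"ay":0,"az":0,"dx":0,"dy":0,"dz":0,"hand":1}
    - {"ax":0,"ay":0,"az":0,"dx":0,"dy":0,"dz":0,"hand":1}

```text
clock: 7.95
eef_pos: [537.3, -219.3, -38.7]
tool_rot: [-3.141, 0.0, -0.144]
force: [-0.5, 0.5, 0.9]
width: 5.2
gripper_force: 58.6
```

send_rows:
  series:
    - {"ax":0,"ay":0,"az":0,"dx":1,"dy":0,"dz":0,"hand":1}
    - {"ax":0,"ay":0,"az":0,"dx":2.2,"dy":0,"dz":0,"hand":1}
    - {"ax":0,"ay":0,"az":0,"dx":3.5,"dy":0,"dz":0,"hand":1}
    - {"ax":0,"ay":0,"az":0,"dx":5,"dy":0,"dz":0,"hand":1}
    - {"ax":0,"ay":0,"az":0,"dx":6.5,"dy":0,"dz":0,"hand":1}
    - {"ax":0,"ay":0,"az":0,"dx":8,"dy":0,"dz":0,"hand":1}
    - {"ax":0,"ay":0,"az":0,"dx":9.2,"dy":0,"dz":0,"hand":1}
    - {"ax":0,"ay":0,"az":0,"dx":10.2,"dy":0,"dz":0,"hand":1}
    - {"ax":0,"ay":0,"az":0,"dx":10.5,"dy":0,"dz":0,"hand":1}
    - {"ax":0,"ay":0,"az":0,"dx":10.5,"dy":0,"dz":0,"hand":1}

```text
clock: 8.95
eef_pos: [642.6, -234.5, -38.6]
tool_rot: [3.141, -0.002, -0.144]
force: [1.1, -0.7, 0.6]
width: 5.4
gripper_force: 58.6
```

send_rows:
  series:
    - {"ax":0,"ay":0,"az":0,"dx":0,"dy":0,"dz":0,"hand":0.8}
    - {"ax":0,"ay":0,"az":0,"dx":0,"dy":0,"dz":0,"hand":0.6}
    - {"ax":0,"ay":0,"az":0,"dx":0,"dy":0,"dz":0,"hand":0.4}
    - {"ax":0,"ay":0,"az":0,"dx":0,"dy":0,"dz":0,"hand":0.4}
    - {"ax":0,"ay":0,"az":0,"dx":0,"dy":0,"dz":-4,"hand":0.4}
    - {"ax":0,"ay":0,"az":0,"dx":-2,"dy":0,"dz":-8,"hand":0.4}
    - {"ax":0,"ay":0,"az":0,"dx":-5,"dy":0,"dz":-12,"hand":0.4}
    - {"ax":0,"ay":0,"az":0,"dx":-8,"dy":0,"dz":-14,"hand":0.4}
    - {"ax":0,"ay":0,"az":0,"dx":-8,"dy":0,"dz":-14,"hand":0.4}

```text
clock: 9.85
eef_pos: [559.6, -224.1, 104.8]
tool_rot: [3.142, -0.002, -0.148]
force: [0.2, -0.8, 0.9]
width: 51.3
gripper_force: 0.0
```

```bash
python3 - <<'E'
from h import *
from cell import get_image
import pickle
g=get_image("wrist");pickle.dump(g,open("w.pkl","wb"));cv2.imwrite("pics/w2.png",g["pixels"][:,:,::-1])
E
```

```text
(no output)
```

View pics/w2.png

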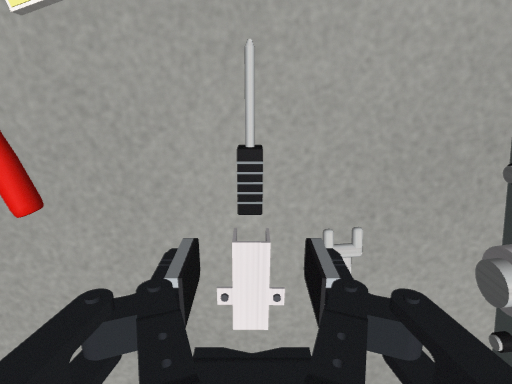

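The element lies flat and clear. Its grip spans (237–263, 146–214), its rod tip is at (249,39), and the sleeve mouth is at row 241.

```bash
python3 - <<'E'
from h import *
import pickle
g=pickle.load(open("w.pkl","rb"));im=g["pixels"].astype(int).sum(2)
m=(im<150).astype(np.uint8); m[:, :225]=0; m[:,275:]=0; m[:135]=0; m[222:]=0
m=cv2.morphologyEx(m,cv2.MORPH_CLOSE,np.ones((7,7)))
c=max(cv2.findContours(m,0,2)[0],key=cv2.contourArea); x,y,w,h=cv2.boundingRect(c); print(x,y,w,h)
u=x+(w-1)/2
a=ray(g,u,y,22);b=ray(g,u,y+h,22);print("grip",a,b,np.hypot(*(a-b)[:2]))
print("rod",ray(g,249.5,39,11),ray(g,250,140,11))
a,b=ray(g,250,130,11),ray(g,249.5,45,11);print("yaw",np.arctan2(*(b-a)[1::-1]))
go([550,-222,-20],-.149)
E
```

```text
238 145 25 70
grip [ 592.28206946 -227.07486422   22.        ] [ 530.38972657 -217.78108123   22.        ] 62.58623259762114
rod [ 673.60548611 -238.81660475   11.        ] [ 594.81753332 -227.38504358   11.        ]
yaw -0.14309893929499817
t 9.9 pos [ 561.6 -223.3  103.2] rot [-3.141e+00 -2.000e-03 -1.460e-01] F [ 0.5 -0.3 -0.6] w 51.4 gf 0.0
d cm [-1.19  0.04 12.32] a [-0.    -0.002  0.003]
```

send_rows:
  series:
    - {"ax":0,"ay":0,"az":0,"dx":-0.17,"dy":0,"dz":4,"hand":0.4}
    - {"ax":0,"ay":0,"az":0,"dx":-0.17,"dy":0,"dz":8,"hand":0.4}
    - {"ax":0,"ay":0,"az":0,"dx":-0.17,"dy":0,"dz":11,"hand":0.4}
    - {"ax":0,"ay":0,"az":0,"dx":-0.17,"dy":0,"dz":13.2,"hand":0.4}
    - {"ax":0,"ay":0,"az":0,"dx":-0.17,"dy":0,"dz":14.1,"hand":0.4}
    - {"ax":0,"ay":0,"az":0,"dx":-0.17,"dy":0,"dz":14.2,"hand":0.5}
    - {"ax":0,"ay":0,"az":0,"dx":-0.17,"dy":0,"dz":14.2,"hand":0.8}
    - {"ax":0,"ay":0,"az":0,"dx":-0.17,"dy":0,"dz":14.2,"hand":1}
    - {"ax":0,"ay":0,"az":0,"dx":-0.17,"dy":0,"dz":14.2,"hand":1}
    - {"ax":0,"ay":0,"az":0,"dx":-0.17,"dy":0,"dz":14.2,"hand":1}

```text
clock: 10.9
eef_pos: [562.1, -223.6, -39.2]
tool_rot: [3.141, -0.003, -0.144]
force: [-2.2, -0.1, 9.6]
width: 21.0
gripper_force: 62.6
```

send_rows:
  series:
    - {"ax":0,"ay":0,"az":0,"dx":0,"dy":0,"dz":0,"hand":1}
    - {"ax":0,"ay":0,"az":0,"dx":0,"dy":0,"dz":0,"hand":1}
    - {"ax":0,"ay":0,"az":0,"dx":0,"dy":0,"dz":-1,"hand":1}
    - {"ax":0,"ay":0,"az":0,"dx":0,"dy":0,"dz":-3,"hand":1}
    - {"ax":0,"ay":0,"az":0,"dx":0,"dy":0,"dz":-6,"hand":1}
    - {"ax":0,"ay":0,"az":0,"dx":0,"dy":0,"dz":-10,"hand":1}
    - {"ax":0,"ay":0,"az":0,"dx":0,"dy":0,"dz":-12,"hand":1}

```text
clock: 11.6
eef_pos: [561.9, -223.8, 82.6]
tool_rot: [3.14, -0.004, -0.144]
force: [1.3, -1.3, -0.7]
width: 21.0
gripper_force: 59.0
```

```bash
python3 - <<'E'
from h import *
go([528,9,75],1.915)
E
```

```text
t 11.6 pos [ 561.9 -223.8   82.6] rot [ 3.14  -0.004 -0.144] F [ 1.3 -1.3 -0.7] w 21.0 gf 59.0
d cm [ -6.71 -22.55   0.7 ] a [ 5.000e-03 -1.000e-03 -2.059e+00]
```

send_rows:
  series:
    - {"ax":0,"ay":0,"az":-2.06,"dx":-6.7,"dy":-22.5,"dz":0,"hand":1}
    - {"ax":0,"ay":0,"az":-2.06,"dx":-6.7,"dy":-22.5,"dz":0,"hand":1}
    - {"ax":0,"ay":0,"az":-2.06,"dx":-6.7,"dy":-22.5,"dz":0,"hand":1}
    - {"ax":0,"ay":0,"az":-2.06,"dx":-6.7,"dy":-22.5,"dz":0,"hand":1}
    - {"ax":0,"ay":0,"az":-2.06,"dx":-6.7,"dy":-22.5,"dz":0,"hand":1}
    - {"ax":0,"ay":0,"az":-2.06,"dx":-6.7,"dy":-22.5,"dz":0,"hand":1}
    - {"ax":0,"ay":0,"az":-2.06,"dx":-6.7,"dy":-22.5,"dz":0,"hand":1}
    - {"ax":0,"ay":0,"az":-2.06,"dx":-6.7,"dy":-22.5,"dz":0,"hand":1}
    - {"ax":0,"ay":0,"az":-2.06,"dx":-6.7,"dy":-22.5,"dz":0,"hand":1}
    - {"ax":0,"ay":0,"az":-2.06,"dx":-6.7,"dy":-22.5,"dz":0,"hand":1}

```text
clock: 12.6
eef_pos: [526.9, 9.6, 79.7]
tool_rot: [3.141, 0.0, 1.362]
force: [-0.3, 0.0, -1.5]
width: 20.8
gripper_force: 59.1
```

```bash
python3 - <<'E'
from h import *
go([528,9,55],1.915)
E
```

```text
t 12.6 pos [526.9   9.6  79.7] rot [3.141 0.    1.362] F [-0.3  0.  -1.5] w 20.8 gf 59.1
d cm [-0.03  0.12  2.47] a [ 0.001  0.    -0.553]
```

send_rows:
  series:
    - {"ax":0,"ay":0,"az":-0.553,"dx":0,"dy":0.1,"dz":2.5,"hand":1}
    - {"ax":0,"ay":0,"az":-0.553,"dx":0,"dy":0.1,"dz":2.5,"hand":1}
    - {"ax":0,"ay":0,"az":-0.553,"dx":0,"dy":0.1,"dz":2.5,"hand":1}
    - {"ax":0,"ay":0,"az":-0.553,"dx":0,"dy":0.1,"dz":2.5,"hand":1}
    - {"ax":0,"ay":0,"az":-0.553,"dx":0,"dy":0.1,"dz":2.5,"hand":1}
    - {"ax":0,"ay":0,"az":-0.553,"dx":0,"dy":0.1,"dz":2.5,"hand":1}

```text
clock: 13.2
eef_pos: [527.7, 9.2, 54.5]
tool_rot: [3.141, 0.0, 1.906]
force: [-0.3, -0.5, -1.1]
width: 20.7
gripper_force: 59.1
```

```bash
python3 - <<'E'
from h import *
from cell import get_image
import pickle
go([528,9,10],1.915)
G={n:get_image(n) for n in("wrist","scene","side")};pickle.dump(G,open("c.pkl","wb"))
for n in G: print(n,proj(G[n],[480.5,140.5,60]),proj(G[n],[510,58,105]))
T=[]
w=G["wrist"]["pixels"][:,:,::-1][0:300,56:456]
def crop(n,X):
    p=proj(G[n],X);x,y=int(p[0])-50,int(p[1])-38;print(n,x,y)
    return cv2.resize(np.ascontiguousarray(G[n]["pixels"][y:y+75,x:x+100,::-1]),(400,300),interpolation=cv2.INTER_CUBIC)
a=crop("scene",[490,110,80]);b=crop("side",[490,110,80])
cv2.imwrite("pics/c5.png",np.vstack([np.hstack([a,b]),np.hstack([w,w*0])]))
E
```

```text
t 13.2 pos [527.7   9.2  54.5] rot [3.141 0.    1.906] F [-0.3 -0.5 -1.1] w 20.7 gf 59.1
d cm [-0.03  0.02  4.45] a [ 0.     0.    -0.009]
wrist [249.00581215 -49.05369281] [250.3387379  152.97678992]
scene [321.75656723 162.79314439] [293.67539786 161.79859962]
side [263.99022221 253.73669018] [265.71761767 199.67141025]
scene 261 122
side 215 193
```

View pics/c5.png

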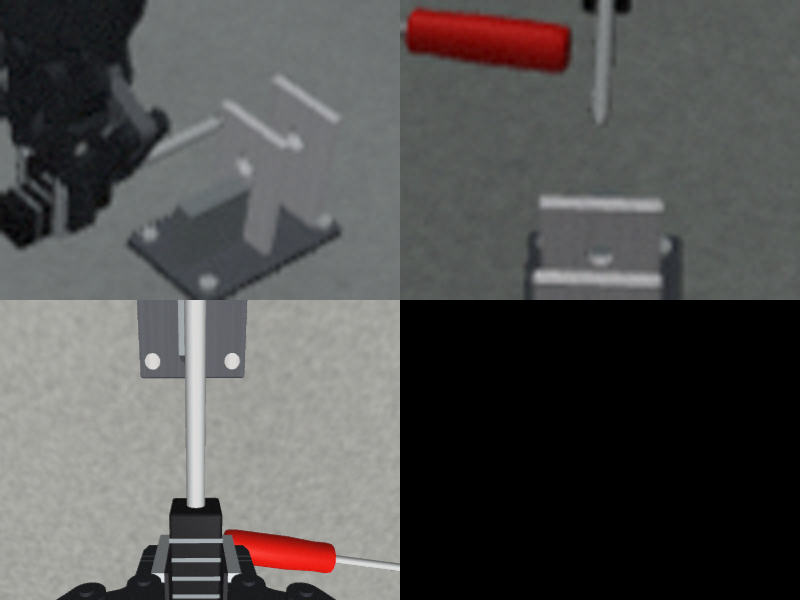

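Scene tile: the rod tip is at about (316.5,152). Side tile: the tip is at (265,223.5), and the plate-top strips are centred at (265.4,244) and (264.4,262). Wrist view: the rod centre column is 253, and the foot's front edge spans 196–301 at row 76. I'll refine these numerically.

```bash
python3 - <<'E'
from h import *
import pickle
np.set_printoptions(precision=1,suppress=True)
G=pickle.load(open("c.pkl","rb"));s=G["side"];a=G["scene"];w=G["wrist"]
def strip(g,x0,x1,y0,y1,thr):
    im=g["pixels"][y0:y1,x0:x1].astype(float).min(2); m=(im>thr).astype(np.uint8)
    c=max(cv2.findContours(m,0,2)[0],key=cv2.contourArea); mm=np.zeros_like(m);cv2.drawContours(mm,[c],-1,1,-1)
    wt=mm*(im-thr+20); v,u=np.nonzero(mm); W=wt[v,u]; return np.array([x0+(u*W).sum()/W.sum(),y0+(v*W).sum()/W.sum()]),len(u),(x0+u.min(),x0+u.max())
pl=[]
for r in ((240,290,238,250),(240,290,256,268)):
    p,n,e=strip(s,*r,150); X=ray(s,*p,88); print("plate side",p,n,e,X); pl.append(X[:2])
pl=np.array(pl); d=(pl[1]-pl[0]);print("len",np.hypot(*d),"yaw",np.arctan2(d[1],d[0]))
for z in(104.7,):
  for v in (200,206,212,218):
    row=s["pixels"][v,255:276].astype(float).min(1); k=row-np.median(row); k[k<15]=0; u=255+(k*np.arange(21)).sum()/k.sum(); print("rod side",u,ray(s,u,v,z))
  for v in (20,90,160):
    row=w["pixels"][v,235:275].astype(float).min(1); m=np.where(row>185)[0]+235; print("rod wrist",m[[0,-1]],ray(w,m.mean(),v,z))
print("foot mid wrist",ray(w,196,76,8),ray(w,301,76,8))
print("bolts",ray(w,208.5,61,9),ray(w,288,61,9))
P=[g["mtx"]@np.c_[g["R"],g["t"]] for g in(a,s)]
X=cv2.triangulatePoints(P[0],P[1],np.array((316.5,152.)),np.array((265,223.5)))[:,0]; print("tip",X[:3]/X[3])
E
```

```text
plate side [264.5 243.4] 51 (np.int64(250), np.int64(279)) [478.8 143.   88. ]
plate side [263.2 262. ] 64 (np.int64(249), np.int64(279)) [466.1 180.9  88. ]
len 39.98165904577181 yaw 1.8949580938371575
rod side 265.1770833333333 [510.7  58.9 104.7]
rod side 265.03125 [505.   74.  104.7]
rod side 264.8222222222222 [499.7  88.6 104.7]
rod side 264.392523364486 [494.8 103.  104.7]
rod wrist [245 258] [494.  105.3 104.7]
rod wrist [246 258] [502.4  81.9 104.7]
rod wrist [246 257] [511.5  55.3 104.7]
foot mid wrist [463.7  78.3   8. ] [530.7 101.6   8. ]
bolts [469.1  90.    9. ] [518.9 107.4   9. ]
tip [489.8 116.6 104.6]
```

The geometry is consistent: plate spacing measures 39.98 mm, and the rod tip triangulates at z = 104.6 as expected. The rod needs -2.1 mm sideways and 44.6 mm down, and the shoulder is about 111 mm from the plate.

send_rows:
  series:
    - {"ax":0,"ay":0,"az":0,"dx":0,"dy":-0.1,"dz":1.5,"hand":1}
    - {"ax":0,"ay":0,"az":0,"dx":0,"dy":-0.21,"dz":3,"hand":1}
    - {"ax":0,"ay":0,"az":0,"dx":0,"dy":-0.21,"dz":4.2,"hand":1}
    - {"ax":0,"ay":0,"az":0,"dx":0,"dy":-0.21,"dz":4.45,"hand":1}
    - {"ax":0,"ay":0,"az":0,"dx":0,"dy":-0.21,"dz":4.45,"hand":1}
    - {"ax":0,"ay":0,"az":0,"dx":0,"dy":-0.21,"dz":4.45,"hand":1}

```text
clock: 13.95
eef_pos: [525.9, 8.6, 10.1]
tool_rot: [3.141, 0.0, 1.909]
force: [0.3, 0.8, -0.9]
width: 20.6
gripper_force: 59.2
```

```bash
python3 - <<'E'
from h import *
from cell import get_image,read_state
s0=read_state();print(s0["eef_pos"].round(1),s0["tool_rot"].round(4),s0["force"].round(1))
n=np.array([.945,.328]);d=np.array([-.328,.945])
print("tcp lat,s",s0["eef_pos"][:2]@n,s0["eef_pos"][:2]@d)
s=get_image("side");w=get_image("wrist")
for v in (217,222,227,232):
    row=s["pixels"][v,252:276].astype(float).min(1); k=row-np.median(row); k[k<15]=0
    if k.sum(): u=252+(k*np.arange(24)).sum()/k.sum(); X=ray(s,u,v,60)[:2]; print("side",v,u.round(1),"lat",(X@n).round(2),"s",(X@d).round(1))
for v in (40,90,160):
    row=w["pixels"][v,235:275].astype(float).min(1); m=np.where(row>185)[0]+235
    X=ray(w,m.mean(),v,60)[:2]; print("wrist",m[[0,-1]],"lat",(X@n).round(2),"s",(X@d).round(1))
E
```

```text
[525.9   8.6  10.1] [3.1409e+00 3.0000e-04 1.9086e+00] [ 0.3  0.8 -0.9]
tcp lat,s 499.78072287939364 -164.32779198156356
side 217 266.2 lat 499.95 s -115.9
side 222 266.0 lat 499.74 s -102.5
side 227 265.9 lat 499.36 s -89.4
side 232 265.8 lat 499.07 s -76.7
wrist [245 258] lat 499.31 s -69.2
wrist [245 258] lat 499.39 s -87.3
wrist [246 257] lat 499.51 s -115.5
```

send_rows:
  series:
    - {"ax":0,"ay":0,"az":0.003,"dx":1,"dy":0,"dz":0,"hand":1}
    - {"ax":0,"ay":0,"az":0.003,"dx":2,"dy":0,"dz":0,"hand":1}
    - {"ax":0,"ay":0,"az":0.003,"dx":2.6,"dy":0,"dz":0,"hand":1}
    - {"ax":0,"ay":0,"az":0.003,"dx":3.2,"dy":0,"dz":0,"hand":1}
    - {"ax":0,"ay":0,"az":0.003,"dx":3.8,"dy":0,"dz":0,"hand":1}
    - {"ax":0,"ay":0,"az":0.003,"dx":4.3,"dy":0,"dz":0,"hand":1}
    - {"ax":0,"ay":0,"az":0.003,"dx":4.3,"dy":0,"dz":0,"hand":1}

```text
clock: 14.75
eef_pos: [510.8, 50.3, 9.7]
tool_rot: [-3.141, -0.001, 1.907]
force: [-0.4, -0.1, -0.6]
width: 20.9
gripper_force: 59.2
```

send_rows:
  series:
    - {"ax":0,"ay":0,"az":0,"dx":0.7,"dy":0,"dz":0,"hand":1}
    - {"ax":0,"ay":0,"az":0,"dx":1.4,"dy":0,"dz":0,"hand":1}
    - {"ax":0,"ay":0,"az":0,"dx":2,"dy":0,"dz":0,"hand":1}
    - {"ax":0,"ay":0,"az":0,"dx":2.5,"dy":0,"dz":0,"hand":1}
    - {"ax":0,"ay":0,"az":0,"dx":3,"dy":0,"dz":0,"hand":1}
    - {"ax":0,"ay":0,"az":0,"dx":3.5,"dy":0,"dz":0,"hand":1}
    - {"ax":0,"ay":0,"az":0,"dx":3.5,"dy":0,"dz":0,"hand":1}

```text
clock: 15.45
eef_pos: [499.3, 83.3, 9.7]
tool_rot: [-3.141, -0.001, 1.907]
force: [-0.2, 0.9, -1.3]
width: 20.7
gripper_force: 59.2
```

```bash
python3 - <<'E'
from h import *
from cell import get_image,read_state
s0=read_state();n=np.array([.945,.328]);d=np.array([-.328,.945])
print(s0["eef_pos"].round(1),s0["force"].round(1),"lat,s",s0["eef_pos"][:2]@n,s0["eef_pos"][:2]@d)
w=get_image("wrist")
T=[cv2.resize(np.ascontiguousarray(w["pixels"][0:300,56:456,::-1]),(400,300))]
for nm in("scene","side"):
    g=get_image(nm);p=proj(g,[480,140,60]);x,y=int(p[0])-50,int(p[1])-38;print(nm,x,y)
    T.append(cv2.resize(np.ascontiguousarray(g["pixels"][y:y+75,x:x+100,::-1]),(400,300),interpolation=cv2.INTER_CUBIC))
cv2.imwrite("pics/c6.png",np.vstack([np.hstack(T[:2]),np.hstack([T[2],T[2]*0])]))
E
```

```text
[499.3  83.3   9.7] [-0.2  0.9 -1.3] lat,s 499.16041304578715 -85.07187754180181
scene 271 124
side 214 215
```

send_rows:
  series:
    - {"ax":0,"ay":0,"az":0,"dx":0.6,"dy":0,"dz":0,"hand":1}
    - {"ax":0,"ay":0,"az":0,"dx":1.2,"dy":0,"dz":0,"hand":1}
    - {"ax":0,"ay":0,"az":0,"dx":1.8,"dy":0,"dz":0,"hand":1}
    - {"ax":0,"ay":0,"az":0,"dx":2.3,"dy":0,"dz":0,"hand":1}
    - {"ax":0,"ay":0,"az":0,"dx":2.7,"dy":0,"dz":0,"hand":1}
    - {"ax":0,"ay":0,"az":0,"dx":2.9,"dy":0,"dz":0,"hand":1}
    - {"ax":0,"ay":0,"az":0,"dx":2.9,"dy":0,"dz":0,"hand":1}

```text
clock: 16.3
eef_pos: [490.0, 110.1, 9.8]
tool_rot: [-3.142, -0.0, 1.906]
force: [-0.6, 0.4, -1.1]
width: 20.7
gripper_force: 59.2
```

send_rows:
  series:
    - {"ax":0,"ay":0,"az":0,"dx":0.1,"dy":0,"dz":0,"hand":1}
    - {"ax":0,"ay":0,"az":0,"dx":0.2,"dy":0,"dz":0,"hand":1}
    - {"ax":0,"ay":0,"az":0,"dx":0.3,"dy":0,"dz":0,"hand":1}
    - {"ax":0,"ay":0,"az":0,"dx":0.3,"dy":0,"dz":0,"hand":1}

```text
clock: 16.7
eef_pos: [489.1, 112.6, 9.8]
tool_rot: [-3.142, -0.0, 1.906]
force: [0.1, 0.7, -1.1]
width: 20.5
gripper_force: 59.2
```

send_rows:
  series:
    - {"ax":0,"ay":0,"az":0,"dx":0.1,"dy":0,"dz":0,"hand":1}
    - {"ax":0,"ay":0,"az":0,"dx":0.2,"dy":0,"dz":0,"hand":1}
    - {"ax":0,"ay":0,"az":0,"dx":0.2,"dy":0,"dz":0,"hand":1}

```text
clock: 17.0
eef_pos: [488.9, 113.4, 9.8]
tool_rot: [3.141, 0.001, 1.905]
force: [1.5, -3.0, -1.4]
width: 20.8
gripper_force: 59.1
```

send_rows:
  series:
    - {"ax":0,"ay":0,"az":0,"dx":0.1,"dy":0,"dz":0,"hand":1}
    - {"ax":0,"ay":0,"az":0,"dx":0.15,"dy":0,"dz":0,"hand":1}
    - {"ax":0,"ay":0,"az":0,"dx":0.15,"dy":0,"dz":0,"hand":1}

```text
clock: 17.3
eef_pos: [488.9, 113.3, 9.9]
tool_rot: [3.141, 0.003, 1.904]
force: [1.4, -7.1, -1.9]
width: 20.9
gripper_force: 59.1
```

```bash
python3 - <<'E'
from h import *
from cell import get_image,read_state
s0=read_state();print(s0["eef_pos"].round(1),s0["force"].round(1))
w=get_image("wrist")
T=[np.ascontiguousarray(w["pixels"][0:300,56:456,::-1])]
for nm in("scene","side"):
    g=get_image(nm);p=proj(g,[475,150,60]);x,y=int(p[0])-50,int(p[1])-38;print(nm,x,y,proj(g,[451.5,217.3,60]))
    T.append(cv2.resize(np.ascontiguousarray(g["pixels"][y:y+75,x:x+100,::-1]),(400,300),interpolation=cv2.INTER_CUBIC))
cv2.imwrite("pics/c7.png",np.vstack([np.hstack(T[:2]),np.hstack([T[2],T[2]*0])]))
E
```

```text
[488.9 113.3   9.9] [ 1.4 -7.1 -1.9]
scene 274 122 [346.58625652 149.60995437]
side 214 220 [263.17510706 293.69893016]
```

View pics/c7.png

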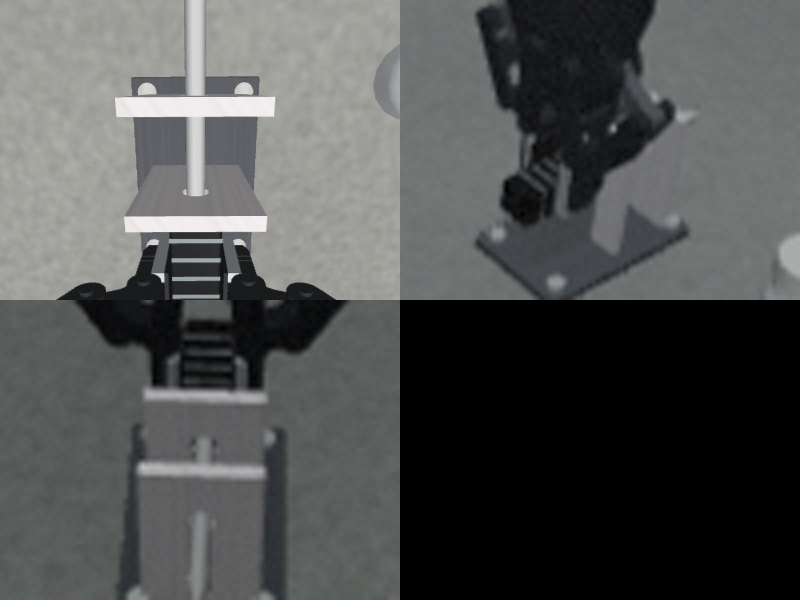

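Side tile: the rod passes both plates and emerges beyond the second. Wrist tile: the grip end sits against plate 1, and the axial force of about 7 N confirms it is home. I'm releasing and retreating upward.

send_rows:
  series:
    - {"ax":0,"ay":0,"az":0,"dx":0,"dy":0,"dz":0,"hand":0.7}
    - {"ax":0,"ay":0,"az":0,"dx":0,"dy":0,"dz":0,"hand":0.5}
    - {"ax":0,"ay":0,"az":0,"dx":0,"dy":0,"dz":0,"hand":0.5}
    - {"ax":0,"ay":0,"az":0,"dx":0,"dy":0,"dz":0,"hand":0.5}
    - {"ax":0,"ay":0,"az":0,"dx":0,"dy":0,"dz":-1,"hand":0.5}
    - {"ax":0,"ay":0,"az":0,"dx":0,"dy":0,"dz":-3,"hand":0.5}
    - {"ax":0,"ay":0,"az":0,"dx":0,"dy":0,"dz":-6,"hand":0.5}
    - {"ax":0,"ay":0,"az":0,"dx":-2,"dy":0,"dz":-9,"hand":0.5}
    - {"ax":0,"ay":0,"az":0,"dx":-4,"dy":0,"dz":-12,"hand":0.5}
    - {"ax":0,"ay":0,"az":0,"dx":-4,"dy":0,"dz":-12,"hand":0.5}

```text
clock: 18.45
eef_pos: [505.1, 75.4, 134.3]
tool_rot: [3.133, 0.003, 1.902]
force: [0.1, 0.6, 0.1]
width: 42.8
gripper_force: 0.0
```

```bash
python3 - <<'E'
from h import *
from cell import get_image,read_state
s0=read_state();print(s0["eef_pos"].round(1),s0["force"].round(1),s0["width"])
w=get_image("wrist");n=np.array([.945,.328]);d=np.array([-.328,.945])
im=w["pixels"].astype(int).min(2)
# predicted home features
for nm,x,z in(("tip",85,58.5),("tail",-60,69.5),("plate1 entry top",0,88),("plate2 exit top",46,88)):
    P=499.4*n+(-24.9+x)*d; print(nm,proj(w,[*P,z]).round(1))
s=get_image("side")
P=499.4*n+(-24.9+85)*d; print("side tip pred",proj(s,[*P,58.5]).round(1))
for v in range(284,308,2):
    r=s["pixels"][v,250:278].astype(int).min(1); print(v,r)
for v in range(120,384,8): print(v,im[v,236:268:3])
E
```

```text
[505.1  75.4 134.3] [0.1 0.6 0.1] 42.765485734859645
tip [246.8 -26.2]
tail [248.  178.5]
plate1 entry top [247.4 101.6]
plate2 exit top [247.   27.8]
side tip pred [261.9 295.8]
284 [ 92  92  94  94  93  96  95  93  93  96  90  97 125 132 121  97  85  91
  92  94  94  93  94  91  96  92  92  97]
286 [ 93  96  94  94  94  95  94  90  92  94  98 107 124 133 116  95  79  91
  91  96  95  93  90  92  94  95  94  94]
288 [ 93  93  94  95  93  94  92  92  92  93  92 106 129 132 117  90  78  93
  92  91  93  93  95  92  89  94  93  90]
290 [ 92  92  91  94  94  94  91  91  93  92  87 107 125 134 113  93  94  92
  94  93  95  90  94  95  94  92  92  93]
292 [ 93  91  91  92  95  96  89  93  91  91  85 103 128 129 107  84  92  89
  89  94  93  93  94  89  93  94  94  93]
294 [124  99  87  90  93  93  91  87  91  94  89  84 125 123  87  82  91  92
  91  94  95  92  91  92  93  93  99 104]
296 [ 81  52  50  49  48  49  49  48  50  48  47  48  59  63  45  55  56  53
  54  55  55  53  61  61  65  59  73 116]
298 [49 45 49 50 49 46 51 47 51 49 51 46 46 47 47 47 48 46 48 45 47 47 48 47
 47 46 46 5
[... 1250 characters left out ...]
 151 149 147 149 148 141 145 147]
272 [152 154 156 158 151 150 152 156 150 152 150]
280 [142 151 154 151 146 149 149 147 149 147 151]
288 [154 152 152 148 148 158 150 150 147 150 154]
296 [149 153 156 149 148 149 144 147 153 153 155]
304 [149 149 150 157 153 146 145 152 148 145 150]
312 [151 143 150 151 151 152 152 152 146 148 142]
320 [150 154 153 147 139 151 151 151 147 149 147]
328 [148 147 148 155 151 146 149 144 145 150 145]
336 [149 150 156 155 151 147 148 150 150 155 152]
344 [153 145 140 148 155 155 148 149 153 154 156]
352 [ 22  24  26  42 123 150 131  72  29  22  23]
360 [20 20 25 21 21 20 24 20 22 21 21]
368 [24 24 22 25 22 24 25 24 24 27 19]
376 [26 21 24 25 26 24 24 27 23 24 23]
```

The tail sits at rows 176–184 (178.5 predicted), and the tip at side pixel (262.6,296) against (261.9,295.8) predicted. It is home, released and the arm is clear, so I'm handing in.

```bash
python3 -c "
from cell import *
print(finish_job())"
```

```text
the job is handed in; nothing more can be done
None
```

I handed the job in at about 18.5 s; no verdict came back. The element was drawn out, laid flat and let go, then pushed through both eyelets until the grip met the first plate and released. By the last camera check its tip and tail were within about 2 mm of home, and at no point did I see signs of contact with the screwdriver, wrench or jar, though I did not measure them again at the end.

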